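# Swap the jar in the goldsmith's sloping stand

### The arm

A 7-joint arm with a two-finger parallel gripper is mounted at the origin on the work surface. World frame = base frame: x ahead of the robot, y to its left, z up, the work surface at z = 0. Lengths are in mm, angles in rad, forces in N, time in s.
With the tool pointing down it reaches from about 425 to 1025 mm from the base axis. Payload 3.6 kg.
Tool frame: the origin (TCP) lies at the very end of the fingers, on their centre line; the grasp point (between the pads) lies 19 mm behind it (ctrl.tcp_to_grasp is the distance from the TCP to the grasp point, in mm); z points along the fingers, y is the line along which they close (so a half turn about z gives the same grasp; the last joint's range is limited). The gripper opens to 85 mm and grips with 20 to 120 N. Pads are 22 mm wide; open, the fingers measure 114 mm over their backs; the gripper's body (76 mm by 85 mm) begins 54 mm behind the grasp point. The pads swing forward as they close: fully open they stand 13 mm farther back than shut.
Start: joints at [1.214, 0.591, 0.048, 1.609, -0.033, 0.943, -0.034], TCP at [189.046, -699.922, 231.302] pointing down, gripper open.
Joint ranges: [-2.69, 2.69], [-0.47, 2.24], [-1.27, 1.36], [0.19, 2.51], [-1.53, 4.68], [0.08, 2.07], [-3.09, 3.09]. Speed limits (rad/s): [2.57, 2.57, 3.14, 3.14, 3.14, 3.14, 3.14].

### API

Orientations are given as a unit quaternion [x, y, z, w].
In Python, from rig import get_state, get_image, order, look_for, ctrl gives the robot as it stands.
- The arm moves only by the tool drive_tool, never from a script. Its argument "increments" is a list of rows, each a list of 7 numbers: the opening, from -1 (shut) to 1 (fully open), then the shift along the tool's x, y, z scaled (see below), then the turn, a rotation vector about the tool's x, y, z scaled (see below). In form: [[fingers, x, y, z, wx, wy, wz], ...]. A call has 1 to 20 rows; each row shifts and turns the commanded pose from where the row before left it, along the tool's axes as they then stand; what a row does not reach is not made up. The controller multiplies each number of a shift by 0.04 m and each number of a turn by 0.08 rad. A row lasts 1/12 s, in which the tool goes at most 41.7 mm and 7.16 degrees, less where a joint would pass 70% of its speed; a pose out of reach is approached as far as the arm can. A call with a number of a shift or a turn outside -1 to 1 is refused whole. A call with a gripper value outside its range is refused whole. The fingers move at their own pace and stop on an object; the grip force is fixed at half the most. Time passes only in rows, so rows that do not move let the fingers close. It gives the time, the measured TCP pose, the force, the opening and the grip force at its end, in the units of the state.
- get_state(): the state, without advancing time (a new reading comes with each control period).
- get_image(name): name is "scene" or "top" or "wrist"; returns a dict with "color" (400x640x3 uint8, blue, green, red), "intrinsics" (3x3 intrinsics, pixels), "camera_from_world" (4x4, takes a point from world to camera coordinates). Camera axes: x right, y down, z forward; pixel columns grow to the right and rows downward; lengths in mm; the calibration is good to about 2 mm. A picture is of the moment at which its call begins. There is no depth.
- order.close_job(): hands the job in; it is judged then, once.
Trained networks look in the newest picture that a camera, given by its name, has taken for a name from the list of things; names that differ only in an ending like _2 or _b are one class to them, and where a whole thing is asked for, a point or a joint stands for the part that bears it (a point fixed in the world has none). Each returns a list of dicts, best first, with "score" (0 to 1); they miss things now and then, are a little off and sometimes report something else, mostly with a low value. They report only what shows in the picture. A call takes as long as a camera call. They do not tell look-alikes from the thing itself.
- look_for(camera, thing): "point" ([row, column] in pixels, amid what is visible of it).
The state is a dict: "time": time; "joints": joint angles; "qvel": joint speeds; "joint_efforts": joint torques, N m; "tcp_pos": TCP position; "tcp_rot": TCP orientation; "wrist_force": force on the tool from outside, world axes, zero at the start; "wrist_torque": the same for the moment, N m; "finger_gap": finger opening in mm; "grip_force": force on a finger pad.
Only numpy, scipy, OpenCV 4.12 (cv2) and the standard library are available. Lean on these libraries where they do the work, as an engineer would, in place of code of your own. Each camera call takes 0.05 s, during which the arm holds its last target. There are 200 camera calls.

### The job

Take the used jar (the open one, without a lid) out of the sloping stand and stand it upright on the free part of the wooden board beside the brass cup, its whole foot on the board. Then put the fresh jar with the wooden lid into the stand in its place, leaning as the old one did, its foot flat on the sloping floor and close up to the front lip. Set both jars down gently without dropping or tipping them over, and leave everything else where it is.

Things in the scene. Friction and masses are not known exactly. Their poses are not given: they have to be found in the camera images.
- open_jar: The used jar: open, empty white ceramic cylinder without a lid, 62 mm outer diameter, 90 mm high, wall 4 mm. It starts leaning in the sloping stand. Origin: centre of its underside; z runs along its axis to the mouth. About 0.2 kg.
- lidded_jar: The fresh jar: white ceramic cylinder, 62 mm in diameter, 84 mm high, with a light wooden lid (54 mm wide, 18 mm thick) and a small knob (18 mm wide, 10 mm high) on top; 112 mm in all, 0.3 kg. Starts upright on the bench, in a row with the slim bottle and the low tin, in any order. Origin: centre of its underside; z up its axis.
- cradle: Tilted pocket of the fixed wooden stand (left or right). Origin: where a seated jar's foot centre belongs, 45 mm above the bench. z: seated jar's axis, leaning 20 deg (0.349 rad) from vertical towards the robot's side. x: up the sloping floor; y level. Front lip 45 mm high, inner face at x = -31 mm; side cheeks 28 mm high, inner faces at y = +-38 mm; open at top and back.
- board: Plain rectangular wooden board lying on the bench, fixed: 220 mm along x, 150 mm along y, 20 mm thick (top 20 mm above the origin). Origin: centre of its underside. The brass cup stands on its far half (x about +55 mm), the near half (x below 0) is free.
- brass_cup: Open brass cup, 58 mm across the rim, 48 mm at the foot, 70 mm high, standing on the far half of the board. Leave alone. Origin: centre of its underside.
- slim_bottle: Slim amber glass bottle with a cap, 44 mm in diameter, 125 mm high, on the bench in the row with the fresh jar. Leave alone. Origin: centre of its underside.
- low_tin: Low round metal tin, 76 mm in diameter, 46 mm high, on the bench in the row with the fresh jar. Leave alone. Origin: centre of its underside.
- brush: Bench brush lying at the back of the bench. Leave alone.
- spool: Wooden spool, 50 mm in diameter, 55 mm high, standing at the back. Leave alone. Origin: centre of its underside.
- charcoal: Black charcoal soldering block, 70 x 100 x 30 mm, at the back. Leave alone. Origin: centre of its underside.
- mallet: Hammer lying at the robot's right. Leave alone.
Mind the look-alikes: they are no part of the job. What is shaped like the open_jar but purple is not meant.

How it is judged:
By the outcome, as a careful person would: the job done as asked, in the order asked, and still so for the second after the job is handed in, with the robot touching nothing.
It also fails if it takes over 53 s, if anything falls off the work surface, if the arm or the gripper's body presses on something with over 40 N, if the wrist force passes 120 N, or if a joint passes its speed limit or range.

## Working session

There is one attempt and no reset: what is moved stays moved. The work goes in short steps, Python scripts to look and compute and a tool call to move; the robot and the scene stay as the last step left them, time stands still between calls to the robot, and variables do not carry over. Pictures are saved under pics/ and viewed, at most 10 in all, crops included, and the job is handed in when it is done.

Besides the shell and the picture viewer there is one more tool, called in YAML: its name, and indented under it one key for each argument. drive_tool: Moves the arm, as the interface text tells. Its arguments: {"type":"object","properties":{"increments":{"type":"array","items":{"type":"array","items":{"type":"number","minimum":-1,"maximum":1}}}},"required":["increments"]}

```bash
mkdir -p pics; ls; python3 - <<'E'
from rig import *
import cv2,numpy as np
s=get_state();print(s)
ims={}
for n in ["scene","top"]:
    im=get_image(n);cv2.imwrite(f"pics/{n}0.png",im["color"]);print(n,im["intrinsics"],im["camera_from_world"])
    for t in ["open_jar","lidded_jar","cradle","board","brass_cup","slim_bottle","low_tin"]:
        print(n,t,[(np.round(d["point"]),round(d["score"],2)) for d in look_for(n,t)[:4]])
E
```

```text
pics
{'time': 0.0, 'joints': array([ 1.2134783 ,  0.59213849,  0.04828148,  1.60982316, -0.03326761,
        0.94267054, -0.03368724]), 'qvel': array([-0.0002624 ,  0.00086058, -0.00090699, -0.00032342, -0.00174584,
       -0.00070531,  0.00032076]), 'joint_efforts': array([-7.65517361e-04, -5.48691487e+01,  1.54583551e+00, -1.98121673e+01,
        9.27152782e-03,  8.57748440e-03,  1.10828509e-06]), 'tcp_pos': array([ 188.8540378 , -699.12336438,  230.12618102]), 'tcp_rot': array([ 9.91303601e-01,  1.31589969e-01, -2.17849302e-04, -1.09646580e-03]), 'wrist_force': array([ 0.10226341, -0.3569963 , -0.10773967]), 'wrist_torque': array([-0.00215826,  0.05281338,  0.01681714]), 'grip_force': 0.0, 'finger_gap': 85.6721651887063}
scene [[483.66548257   0.         326.41930574]
 [  0.         483.66548257 199.01577594]
 [  0.           0.           1.        ]] [[-8.83933220e-01  4.67611955e-01  1.05895463e-03  5.42419641e+02]
 [ 3.75978344e-01  7.12059798e-01 -5.92968068e-01 -9.00910129e+01]
 [-2.78032997e-01 -5.23746030e-01 -8.05225278e-01  1.63021053e+03]
 [ 0.00000000e+00  0.00000000e+0
[... 669 characters left out ...]
-03 -9.99977089e-01  6.56072900e-03 -9.45556930e+01]
 [-9.87933941e-01  6.30560474e-04 -1.54874564e-01  5.45365589e+02]
 [ 1.54866879e-01 -6.73970359e-03 -9.87912358e-01  1.06604596e+03]
 [ 0.00000000e+00  0.00000000e+00  0.00000000e+00  1.00000000e+00]]
top open_jar [(array([263., 217.]), 0.95), (array([212., 169.]), 0.87), (array([184., 302.]), 0.57), (array([123., 216.]), 0.41)]
top lidded_jar [(array([147., 296.]), 0.74)]
top cradle [(array([192., 229.]), 0.87), (array([228., 284.]), 0.34)]
top board [(array([204., 374.]), 0.66)]
top brass_cup [(array([178., 373.]), 0.89)]
top slim_bottle [(array([184., 301.]), 0.59)]
top low_tin [(array([231., 283.]), 0.82), (array([184., 302.]), 0.53)]
```

View pics/scene0.png

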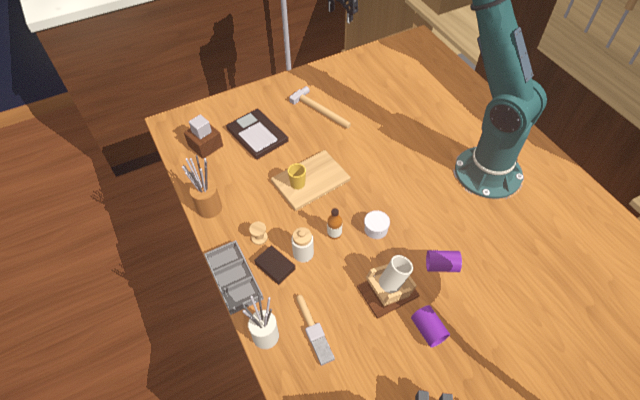

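View pics/top0.png

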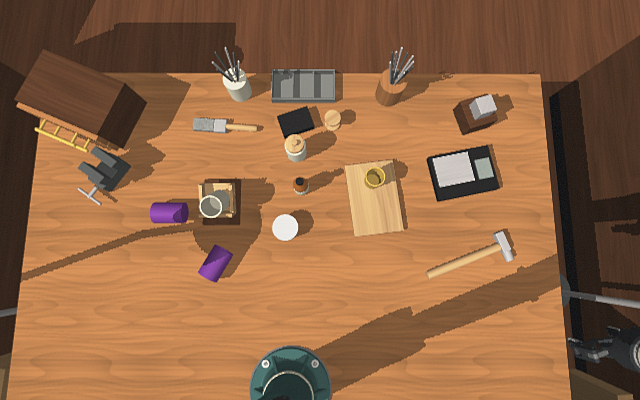

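The open-jar candidates are the white jar in the stand at scene (273,397) and top (206,210), and two purple lying cylinders at scene (262,443) and (325,432), which are look-alikes. A white pen cup with pens stands at scene (330,263). I choose the white open one in the stand and check it in a close crop.

```bash
python3 - <<'E'
import cv2,numpy as np
t=cv2.imread("pics/top0.png");s=cv2.imread("pics/scene0.png")
def c(im,r,cc,h,w,k): return cv2.resize(im[r:r+h,cc:cc+w],None,fx=k,fy=k,interpolation=cv2.INTER_CUBIC)
# each 80x60... 
a=c(t,170,185,60,80,5);b=c(s,245,350,75,80,5)
d=c(t,130,270,60,80,5)[:, :];e=c(s,220,280,75,80,5)
a=a[:300];d=d[:300]
cv2.imwrite("pics/crop1.png",np.vstack([np.hstack([a,d]),cv2.resize(np.hstack([b,e]),(800,300*1))][:1]+[np.hstack([b,e])[:300]]))
E
```

```text
(no output)
```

View pics/crop1.png

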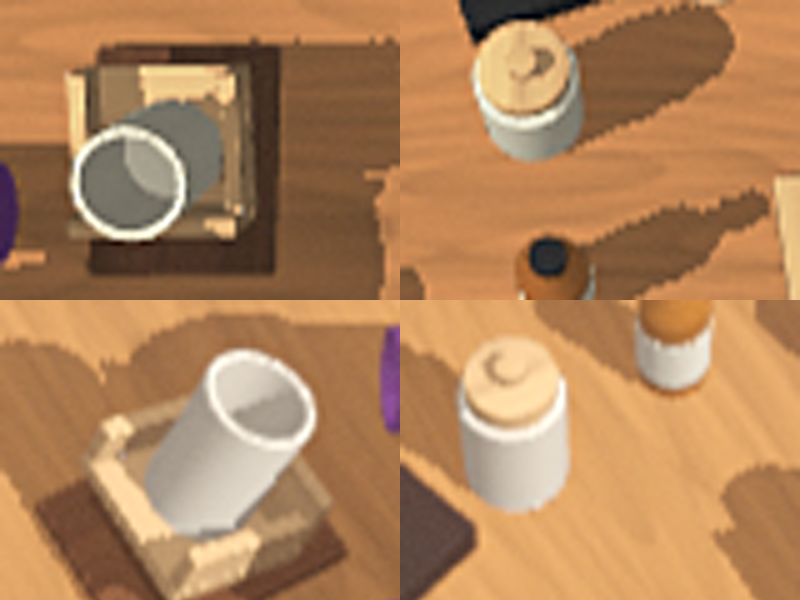

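The crop confirms the choice: a white open jar leans in the stand, rim centre at top (207,211) and scene (265,402). The lidded jar's lid is at top (146,295). Now the model fit.

```bash
cat > h.py <<'E'
import numpy as np,cv2
from scipy.optimize import least_squares
CAM={}
def cam(n,im): CAM[n]=(im["intrinsics"],im["camera_from_world"])
def proj(n,P):
    K,T=CAM[n];P=np.atleast_2d(P);q=(P@T[:3,:3].T+T[:3,3])@K.T
    return q[:,:2]/q[:,2:]   # col,row
def ray(n,u,v,z):
    K,T=CAM[n];R=T[:3,:3];o=-R.T@T[:3,3];d=R.T@np.linalg.solve(K,[u,v,1]);return o+d*(z-o[2])/d[2]
def tri(obs):
    f=lambda p:np.concatenate([proj(n,p)[0]-uv for n,uv in obs])
    r=least_squares(f,[600,0,50]);return r.x,np.abs(r.fun).max()
def circ(c,R,r,z,n=60):
    a=np.linspace(0,2*np.pi,n,endpoint=False)
    return np.array(c)+np.c_[r*np.cos(a),r*np.sin(a),0*a+z]@R.T
def crad(x,y,yaw,z=45):
    c,s=np.cos(yaw),np.sin(yaw);t=np.radians(20)
    Rz=np.array([[c,-s,0],[s,c,0],[0,0,1]]);Ry=np.array([[np.cos(t),0,-np.sin(t)],[0,1,0],[np.sin(t),0,np.cos(t)]])
    return np.array([x,y,z]),Rz@Ry
E
cat > fit.py <<'E'
from h import *
from rig import *
I={}
for n in ["scene","top"]:
    im=get_image(n);cam(n,im);I[n]=im["color"]
# rim of open jar
p,e=tri([("top",[210.8,206.8]),("scene",[402.2,264.8])]);print("rim",p,e)
# lidded: lid top centre-ish via look points
p,e=tri([("top",[295.5,148.5]),("scene",[302,246])]);print("lidded mid",p,e)
# board mask in top
hsv=cv2.cvtColor(I["top"],cv2.COLOR_BGR2HSV)
print("hsv board",hsv[215,380],hsv[180,355],"bench",hsv[240,340],hsv[200,430])
print("top cam",-CAM["top"][1][:3,:3].T@CAM["top"][1][:3,3],"scene cam",-CAM["scene"][1][:3,:3].T@CAM["scene"][1][:3,3])
def mask(n,win,lo,hi):
    h=cv2.cvtColor(I[n],cv2.COLOR_BGR2HSV);m=cv2.inRange(h,lo,hi);o=np.zeros_like(m);r0,r1,c0,c1=win;o[r0:r1,c0:c1]=m[r0:r1,c0:c1]
    k,l,s,_=cv2.connectedComponentsWithStats(o);return np.uint8(l==1+np.argmax(s[1:,4])) if k>1 else o
def sil(n,rings):
    h=cv2.convexHull(np.float32(proj(n,np.vstack(rings))))
    m=np.zeros((400,640),np.uint8);cv2.fillPoly(m,[np.int32(np.round(h*16))],1,shift=4,lineType=8);return m
for n,win in [("scene",(225,265,285,320))]:
    m=mask(n,win,(0,0,120),(179,45,255));ys,xs=np.nonzero(m);print("lidded white",n,xs.min(),xs.max(),ys.min(),ys.max(),m.sum())
# lidded fit on top: lid ellipse centre z=102
for (x,y) in [ray("top",295,145.7,102)[:2]]: print("lidded from lid top",x,y)
for (u,v) in [(301.8,238)]: print("lidded from lid scene",ray("scene",u,v,102)[:2])
print("tin top",ray("top",285,227,46)[:2],"cup rim",ray("top",374,176,70)[:2],"bottle",ray("top",301,181,125)[:2])
for u,v in [(345,165),(395,159),(405,231),(355,236)]: print("corner",ray("top",u,v,20)[:2])
print("plate corners z~?",[ray("top",185+a/5,170+b/5,10)[:2].round() for a,b in [(98,45),(280,45),(275,272),(89,272)]])
# crop board for precise corners
a=cv2.resize(I["top"][150:245,335:415],None,fx=6,fy=6,interpolation=cv2.INTER_CUBIC);cv2.imwrite("pics/board.png",a)
E
python3 fit.py
```

```text
rim [499.49127744 211.20488186 124.88161319] 0.29414602268855106
lidded mid [688.14118806 -11.44238154  38.99718467] 0.06948634410093746
hsv board [ 16 111 222] [ 17 112 225] bench [ 13 149 192] [ 13 150 195]
top cam [ 373.53236458  -87.71257887 1138.24359071] scene cam [ 966.58732902  664.3245736  1258.69123711]
lidded white scene 292 312 236 261 321
lidded from lid top 678.1755108436503 -14.17765149571889
lidded from lid scene [ 6.91696803e+02 -2.81806218e-01]
tin top [450.74474775  16.36424162] cup rim [ 596.69531816 -242.15293974] bottle [571.25884566 -33.27874842]
corner [ 641.4299596  -161.53900394]
corner [ 660.25603173 -314.97159164]
corner [ 440.27436959 -337.86907504]
corner [ 425.68307268 -188.91066424]
plate corners z~? [array([600., 267.]), array([600., 156.]), array([461., 155.]), array([461., 266.])]
```

View pics/board.png

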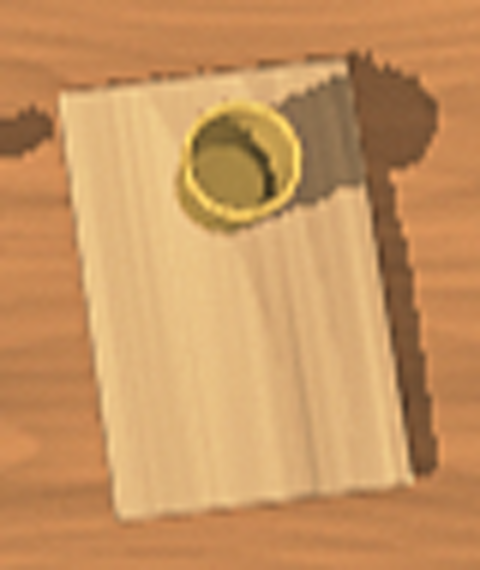

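The board's corners are at top px (345,166), (393,160), (404,230) and (355,237), and its near half is free. I'll fit the jars properly and overlay the model.

```bash
cat > fit2.py <<'E'
from h import *
from rig import *
I={}
for n in ["scene","top"]:
    im=get_image(n);cam(n,im);I[n]=im["color"]
p,e=tri([("top",[294.6,143.4]),("scene",[302.4,236.4])]);print("lid top tri",p,e)
print([ray("top",294.6,143.4,102)[:2],ray("scene",302.4,236.4,102)[:2]])
print("rim",ray("top",210.8,206.8,129.6)[:2],ray("scene",402.2,264.8,129.6)[:2])
L=least_squares(lambda q:np.concatenate([proj("top",[q[0],q[1],102])[0]-[294.6,143.4],proj("scene",[q[0],q[1],102])[0]-[302.4,236.4]]),[690,-10]).x
rim=least_squares(lambda q:np.concatenate([proj("top",[q[0],q[1],129.6])[0]-[210.8,206.8],proj("scene",[q[0],q[1],129.6])[0]-[402.2,264.8]]),[500,211]).x
print("L",L,"rim",rim)
out=[]
for n,wins in [("top",((170,185),(130,265))),("scene",((240,350),(215,270)))]:
    for r0,c0 in wins:
        k=5;a=cv2.resize(I[n][r0:r0+60,c0:c0+80],None,fx=k,fy=k,interpolation=cv2.INTER_CUBIC)
        def pl(P,col,cl=True):
            q=(proj(n,P)-[c0,r0]+.5)*k;cv2.polylines(a,[np.int32(q)],cl,col,1,cv2.LINE_AA)
        for yaw,col in [(0,(0,255,0)),(.1,(0,0,255))]:
            o=np.array([rim[0]+30.8*np.cos(yaw),rim[1]+30.8*np.sin(yaw)]);c,R=crad(*o,yaw)
            pl(circ(c,R,31,90),col);pl(circ(c,R,31,0),col)
            X=lambda pts:c+np.array(pts,float)@R.T
            for s in(-38,38): pl(X([[-31,s,28],[31,s,28]]),col,False)
            pl(X([[-31,-38,45],[-31,38,45]]),col,False)
        for z,r in [(0,31),(84,31),(102,27)]: pl(circ([*L,0],np.eye(3),r,z),(255,0,0))
        out.append(a)
cv2.imwrite("pics/fit.png",np.vstack([np.hstack(out[:2]),np.hstack(out[2:])]))
E
python3 fit2.py
```

```text
lid top tri [686.62197291 -11.21128145  91.97478017] 0.5511292688170784
[array([684.95551823, -12.96924088]), array([687.88226539,  -4.22748749])]
rim [499.54432162 209.33976001] [500.79290506 213.51918987]
L [686.21909846  -9.22777641] rim [500.02832099 211.33524911]
```

View pics/fit.png

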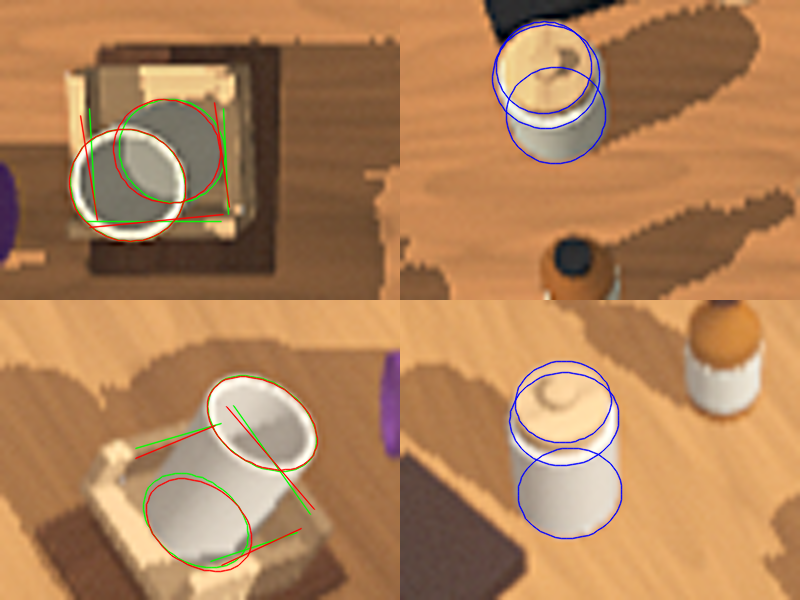

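The model overlay matches at yaw about 0: cradle origin is about (531,211) and the jar rim fits in both views. The lidded jar is at about (686,-9). Now a planning helper.

```bash
cat > plan.py <<'E'
import sys,numpy as np
from scipy.spatial.transform import Rotation as Ro
from scipy.optimize import least_squares
from rig import get_state
def tgtR(tilt,yaw=0):  # tool z=(sin t,0,-cos t) rotated by yaw
    c,s=np.cos(tilt),np.sin(tilt)
    return Ro.from_euler('z',yaw)*Ro.from_matrix(np.array([[c,0,s],[0,-1,0],[s,0,-c]]))
def sim(p,R,row,n):
    for _ in range(n):
        p=p+R.apply(np.array(row[:3])*40);R=R*Ro.from_rotvec(np.array(row[3:])*.08)
    return p,R
def plan(legs,state=None):
    # legs: (x,y,z,tiltdeg,yawdeg,rows)
    s=state or get_state();p=np.array(s["tcp_pos"]);R=Ro.from_quat(s["tcp_rot"])
    print("now",p.round(1),"f",np.round(s["wrist_force"],1),"gap",round(s["finger_gap"],1),"t",round(s["time"],2))
    for x,y,z,t,yw,n in legs:
        T=tgtR(np.radians(t),np.radians(yw));P=np.array([x,y,z],float)
        w=(R.inv()*T).as_rotvec()/(.08*n)
        f=lambda d:sim(p,R,[*d,*w],n)[0]-P
        d=least_squares(f,[0,0,0]).x
        row=np.round(np.r_[d,w],2);p,R=sim(p,R,row,n)
        print(n,"x",row.tolist(),"->",p.round(1),"err",(p-P).round(1),"rot",np.round((R.inv()*T).as_rotvec(),3))
    return p,R
E
python3 - <<'E'
from plan import *
# grasp point G on axis height h -> TCP = G + 19*toolz
t=np.radians(20);o=np.array([531,211,45.]);ax=np.array([-np.sin(t),0,np.cos(t)])
for h in (62,110,150): print(h,(o+ax*(h-19)).round(1))
plan([(480,-480,270,0,8,14),(620,-150,270,0,4,14),(481,211,270,20,0,18)])
E
```

```text
62 [516.3 211.   85.4]
110 [499.9 211.  130.5]
150 [486.2 211.  168.1]
now [ 189.  -699.9  231.3] f [-0.1  0.2 -0.1] gap 85.9 t 1.0
14 x [0.59, -0.28, -0.07, 0.0, 0.0, 0.11] -> [ 480.1 -478.8  270.5] err [0.1 1.2 0.5] rot [0.    0.    0.001]
14 x [0.31, -0.56, 0.0, 0.0, 0.0, 0.06] -> [ 618.4 -148.2  270.5] err [-1.6  1.8  0.5] rot [ 0.    -0.     0.004]
18 x [-0.17, -0.51, -0.03, -0.01, 0.24, 0.05] -> [480.5 213.8 270.8] err [-0.5  2.8  0.8] rot [0.002 0.003 0.001]
```

drive_tool:
  increments:
    - [1,0.59,-0.28,-0.07,0,0,0.11]
    - [1,0.59,-0.28,-0.07,0,0,0.11]
    - [1,0.59,-0.28,-0.07,0,0,0.11]
    - [1,0.59,-0.28,-0.07,0,0,0.11]
    - [1,0.59,-0.28,-0.07,0,0,0.11]
    - [1,0.59,-0.28,-0.07,0,0,0.11]
    - [1,0.59,-0.28,-0.07,0,0,0.11]
    - [1,0.59,-0.28,-0.07,0,0,0.11]
    - [1,0.59,-0.28,-0.07,0,0,0.11]
    - [1,0.59,-0.28,-0.07,0,0,0.11]
    - [1,0.59,-0.28,-0.07,0,0,0.11]
    - [1,0.59,-0.28,-0.07,0,0,0.11]
    - [1,0.59,-0.28,-0.07,0,0,0.11]
    - [1,0.59,-0.28,-0.07,0,0,0.11]

```text
time: 2.17
tcp_pos: [481.0, -477.9, 270.7]
tcp_rot: [0.998, 0.07, 0.0, 0.0]
wrist_force: [0.6, -0.3, 0.1]
finger_gap: 85.2
grip_force: 0.0
```

drive_tool:
  increments:
    - [1,0.31,-0.56,0,0,0,0.06]
    - [1,0.31,-0.56,0,0,0,0.06]
    - [1,0.31,-0.56,0,0,0,0.06]
    - [1,0.31,-0.56,0,0,0,0.06]
    - [1,0.31,-0.56,0,0,0,0.06]
    - [1,0.31,-0.56,0,0,0,0.06]
    - [1,0.31,-0.56,0,0,0,0.06]
    - [1,0.31,-0.56,0,0,0,0.06]
    - [1,0.31,-0.56,0,0,0,0.06]
    - [1,0.31,-0.56,0,0,0,0.06]
    - [1,0.31,-0.56,0,0,0,0.06]
    - [1,0.31,-0.56,0,0,0,0.06]
    - [1,0.31,-0.56,0,0,0,0.06]
    - [1,0.31,-0.56,0,0,0,0.06]

```text
time: 3.33
tcp_pos: [618.8, -147.0, 270.7]
tcp_rot: [0.999, 0.037, 0.0, 0.0]
wrist_force: [0.5, -0.2, 0.0]
finger_gap: 85.4
grip_force: 0.0
```

drive_tool:
  increments:
    - [1,-0.17,-0.51,-0.03,0,0.24,0.05]
    - [1,-0.17,-0.51,-0.03,0,0.24,0.05]
    - [1,-0.17,-0.51,-0.03,0,0.24,0.05]
    - [1,-0.17,-0.51,-0.03,0,0.24,0.05]
    - [1,-0.17,-0.51,-0.03,0,0.24,0.05]
    - [1,-0.17,-0.51,-0.03,0,0.24,0.05]
    - [1,-0.17,-0.51,-0.03,0,0.24,0.05]
    - [1,-0.17,-0.51,-0.03,0,0.24,0.05]
    - [1,-0.17,-0.51,-0.03,0,0.24,0.05]
    - [1,-0.17,-0.51,-0.03,0,0.24,0.05]
    - [1,-0.17,-0.51,-0.03,0,0.24,0.05]
    - [1,-0.17,-0.51,-0.03,0,0.24,0.05]
    - [1,-0.17,-0.51,-0.03,0,0.24,0.05]
    - [1,-0.17,-0.51,-0.03,0,0.24,0.05]
    - [1,-0.17,-0.51,-0.03,0,0.24,0.05]
    - [1,-0.17,-0.51,-0.03,0,0.24,0.05]
    - [1,-0.17,-0.51,-0.03,0,0.24,0.05]
    - [1,-0.17,-0.51,-0.03,0,0.24,0.05]
    - [1,0,0,0,0,0,0]
    - [1,0,0,0,0,0,0]

```text
time: 5.0
tcp_pos: [479.5, 215.4, 273.4]
tcp_rot: [0.985, 0.002, 0.172, -0.007]
wrist_force: [0.4, -0.6, -0.8]
finger_gap: 85.2
grip_force: 0.0
```

```bash
python3 - <<'E'
from plan import *
from h import *
from rig import *
im=get_image("wrist");cam("wrist",im);a=im["color"].copy()
s=get_state();print(Ro.from_quat(s["tcp_rot"]).as_matrix().round(3))
for yaw,col in [(0,(0,255,0)),(.1,(0,0,255))]:
    o=np.array([500+30.8*np.cos(yaw),211.3+30.8*np.sin(yaw)]);c,R=crad(*o,yaw)
    def pl(P,cl=True): cv2.polylines(a,[np.int32(proj("wrist",P))],cl,col,1,cv2.LINE_AA)
    pl(circ(c,R,31,90));pl(circ(c,R,31,0));X=lambda pts:c+np.array(pts,float)@R.T
    for q in(-38,38): pl(X([[-31,q,28],[31,q,28]]),False)
    pl(X([[-31,-38,45],[-31,38,45]]),False)
cv2.imwrite("pics/wrist1.png",a)
plan([(486.2,211,168.1,20,0,6),(516.3,211,85.4,20,0,8)])
E
```

```text
[[ 0.941  0.004  0.338]
 [-0.    -1.     0.013]
 [ 0.338 -0.012 -0.941]]
now [480.1 214.  273.5] f [-0.  -0.   0.7] gap 85.5 t 5.05
6 x [-0.13, 0.02, 0.42, -0.03, 0.01, -0.0] -> [485.  209.9 168. ] err [-1.2 -1.1 -0.1] rot [ 0.002 -0.001 -0.   ]
8 x [0.0, -0.0, 0.28, 0.0, -0.0, -0.0] -> [515.8 209.7  83.9] err [-0.5 -1.3 -1.5] rot [ 0.002 -0.001 -0.   ]
```

View pics/wrist1.png

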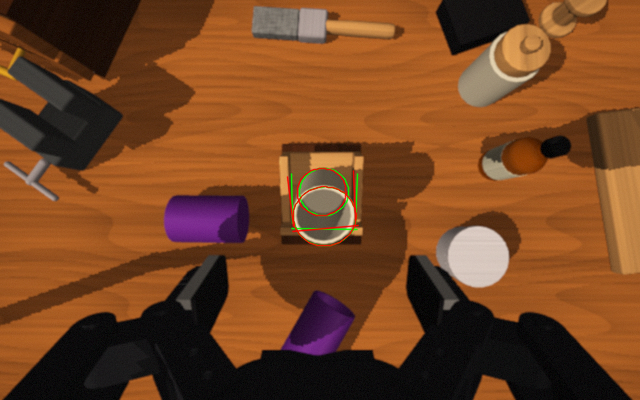

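The wrist view shows the rim at (216,324), and the model falls within 2 px of it. The way is clear for the fingers, so I descend along the jar axis.

drive_tool:
  increments:
    - [1,-0.11,0,0.42,-0.03,0.01,0]
    - [1,-0.11,0,0.42,-0.03,0.01,0]
    - [1,-0.11,0,0.42,-0.03,0.01,0]
    - [1,-0.11,0,0.42,-0.03,0.01,0]
    - [1,-0.11,0,0.42,-0.03,0.01,0]
    - [1,-0.11,0,0.42,-0.03,0.01,0]
    - [1,0,0,0.2,0,0,0]
    - [1,0,0,0.2,0,0,0]
    - [1,0,0,0,0,0,0]

```text
time: 5.8
tcp_pos: [496.0, 213.5, 153.7]
tcp_rot: [0.985, -0.002, 0.174, 0.002]
wrist_force: [0.3, 0.3, -0.3]
finger_gap: 85.5
grip_force: 0.0
```

```bash
python3 - <<'E'
from plan import *
s=get_state();print(Ro.from_quat(s["tcp_rot"]).as_matrix().round(3))
plan([(515.3,211,85.4,20,0,8)])
E
```

```text
[[ 0.94  -0.004  0.343]
 [-0.003 -1.    -0.004]
 [ 0.343  0.003 -0.94 ]]
now [496.  213.5 153.7] f [ 0.3  0.3 -0.3] gap 85.5 t 5.8
8 x [-0.02, 0.01, 0.22, 0.01, -0.0, -0.0] -> [514.1 210.2  85.4] err [-1.2 -0.8 -0. ] rot [-0.003 -0.001 -0.003]
```

drive_tool:
  increments:
    - [1,-0.02,0.03,0.22,0.01,0,0]
    - [1,-0.02,0.02,0.22,0.01,0,0]
    - [1,-0.02,0.01,0.22,0.01,0,0]
    - [1,-0.01,0,0.22,0.01,0,0]
    - [1,0,0,0.22,0.01,0,0]
    - [1,0,0,0.22,0,0,0]
    - [1,0,0,0.22,0,0,0]
    - [1,0,0,0.22,0,0,0]
    - [1,0,0,0,0,0,0]

```text
time: 6.55
tcp_pos: [522.3, 215.7, 99.8]
tcp_rot: [0.986, -0.002, 0.166, 0.003]
wrist_force: [0.7, 0.3, 0.1]
finger_gap: 85.3
grip_force: 0.0
```

drive_tool:
  increments:
    - [0,0,0,0,0,0,0]
    - [0,0,0,0,0,0,0]
    - [0,0,0,0,0,0,0]
    - [0,0,0,0,0,0,0]
    - [0,0,0,0,0,0,0]

```text
time: 6.97
tcp_pos: [520.6, 214.6, 100.7]
tcp_rot: [0.986, -0.001, 0.166, 0.004]
wrist_force: [-1.8, -2.2, 6.6]
finger_gap: 61.5
grip_force: 64.0
```

```bash
python3 - <<'E'
from plan import *
s=get_state()
print(s["joints"].round(3),s["wrist_force"],s["tcp_pos"]);print(Ro.from_quat(s["tcp_rot"]).as_matrix().round(3))
E
```

```text
[-0.742  0.548  0.226  2.28   0.957  0.08  -3.084] [-1.81245342 -2.16640831  6.60414457] [520.63339685 214.64408483 100.74543605]
[[ 0.945 -0.004  0.326]
 [-0.001 -1.    -0.008]
 [ 0.327  0.007 -0.945]]
```

Joint 6 is at its limit (0.08), so the arm stopped about 14 mm short. The grip is still on the jar, with a gap of 61.5 mm. I lift along the jar axis.

drive_tool:
  increments:
    - [0,0,0,-0.1,0,0,0]
    - [0,0,0,-0.2,0,0,0]
    - [0,0,0,-0.3,0,0,0]
    - [0,0,0,-0.3,0,0,0]
    - [0,0,0,-0.3,0,0,0]
    - [0,0,0,-0.3,0,0,0]
    - [0,0,0,-0.3,0,0,0]
    - [0,0,0,-0.3,0,0,0]
    - [0,0,0,0,0,0,0]

```text
time: 7.72
tcp_pos: [493.1, 216.5, 181.3]
tcp_rot: [0.986, -0.001, 0.166, 0.002]
wrist_force: [0.9, 0.7, -1.4]
finger_gap: 61.5
grip_force: 65.7
```

```bash
python3 - <<'E'
from h import *
from rig import *
s=get_state();print(s["joints"].round(3),s["wrist_force"],s["finger_gap"],s["tcp_pos"],s["tcp_rot"])
im=get_image("scene");im2=get_image("wrist")
a=cv2.resize(im["color"][190:340,320:480],(640,600));b=cv2.resize(im2["color"][150:400,120:520],(160*1,100))
cv2.imwrite("pics/lift.png",a)
E
```

```text
[-0.545  0.36  -0.079  2.27   0.763  0.324 -2.894] [ 0.85641076  0.68381967 -1.43843012] 61.467634801580104 [493.10631986 216.53016465 181.30104436] [ 9.86098665e-01 -8.56155844e-04  1.66143602e-01  2.23477017e-03]
```

View pics/lift.png

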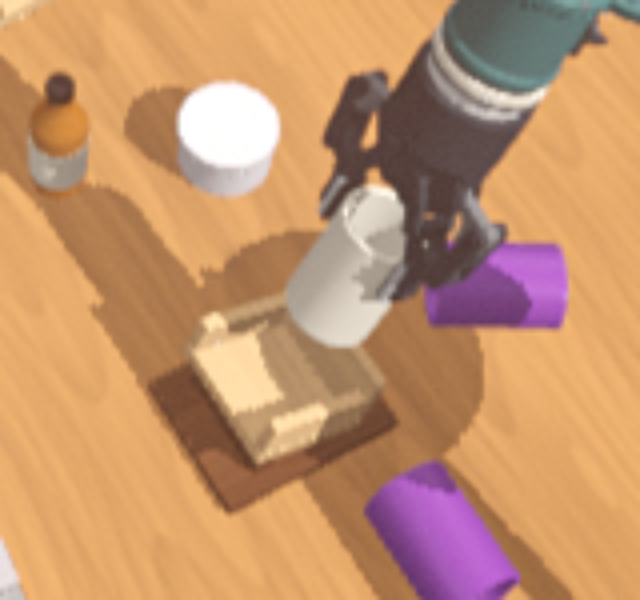

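The jar is free of the stand and held upright in line with the fingers; the stand is empty and the purple jars are untouched. Next is the transfer to the board.

```bash
python3 - <<'E'
from plan import *
plan([(520,120,240,8,0,9),(545,-120,240,-0.95,0,14),(494.8,-257,130,-0.95,0,10)])
E
```

```text
now [493.2 216.  179.7] f [ 0.4  0.3 -1.2] gap 61.4 t 7.82
9 x [0.11, 0.27, -0.14, 0.01, -0.27, -0.0] -> [519.1 118.9 238.4] err [-0.9 -1.1 -1.6] rot [-0.001  0.002 -0.001]
14 x [0.05, 0.43, -0.0, -0.0, -0.14, -0.0] -> [ 546.7 -121.9  239.9] err [ 1.7 -1.9 -0.1] rot [-0.001  0.002 -0.001]
10 x [-0.12, 0.34, 0.28, -0.0, 0.0, -0.0] -> [ 496.5 -257.7  128.6] err [ 1.7 -0.7 -1.4] rot [-0.001  0.002 -0.001]
```

drive_tool:
  increments:
    - [0,0.11,0.27,-0.14,0,-0.27,0]
    - [0,0.11,0.27,-0.14,0,-0.27,0]
    - [0,0.11,0.27,-0.14,0,-0.27,0]
    - [0,0.11,0.27,-0.14,0,-0.27,0]
    - [0,0.11,0.27,-0.14,0,-0.27,0]
    - [0,0.11,0.27,-0.14,0,-0.27,0]
    - [0,0.11,0.27,-0.14,0,-0.27,0]
    - [0,0.11,0.27,-0.14,0,-0.27,0]
    - [0,0.11,0.27,-0.14,0,-0.27,0]

```text
time: 8.57
tcp_pos: [518.9, 118.0, 237.6]
tcp_rot: [0.998, -0.001, 0.067, 0.004]
wrist_force: [0.9, 0.1, -1.5]
finger_gap: 61.2
grip_force: 65.8
```

drive_tool:
  increments:
    - [0,0.05,0.43,0,0,-0.14,0]
    - [0,0.05,0.43,0,0,-0.14,0]
    - [0,0.05,0.43,0,0,-0.14,0]
    - [0,0.05,0.43,0,0,-0.14,0]
    - [0,0.05,0.43,0,0,-0.14,0]
    - [0,0.05,0.43,0,0,-0.14,0]
    - [0,0.05,0.43,0,0,-0.14,0]
    - [0,0.05,0.43,0,0,-0.14,0]
    - [0,0.05,0.43,0,0,-0.14,0]
    - [0,0.05,0.43,0,0,-0.14,0]
    - [0,0.05,0.43,0,0,-0.14,0]
    - [0,0.05,0.43,0,0,-0.14,0]
    - [0,0.05,0.43,0,0,-0.14,0]
    - [0,0.05,0.43,0,0,-0.14,0]

```text
time: 9.73
tcp_pos: [546.0, -123.0, 240.4]
tcp_rot: [1.0, -0.002, -0.011, 0.003]
wrist_force: [0.3, -0.1, -1.7]
finger_gap: 61.5
grip_force: 65.8
```

drive_tool:
  increments:
    - [0,-0.12,0.34,0.28,0,0,0]
    - [0,-0.12,0.34,0.28,0,0,0]
    - [0,-0.12,0.34,0.28,0,0,0]
    - [0,-0.12,0.34,0.28,0,0,0]
    - [0,-0.12,0.34,0.28,0,0,0]
    - [0,-0.12,0.34,0.28,0,0,0]
    - [0,-0.12,0.34,0.28,0,0,0]
    - [0,-0.12,0.34,0.28,0,0,0]
    - [0,-0.12,0.34,0.28,0,0,0]
    - [0,-0.12,0.34,0.28,0,0,0]
    - [0,0,0,0,0,0,0]
    - [0,0,0,0,0,0,0]

```text
time: 10.73
tcp_pos: [495.0, -259.3, 130.9]
tcp_rot: [1.0, -0.003, -0.01, 0.003]
wrist_force: [0.5, 0.0, -0.4]
finger_gap: 61.5
grip_force: 65.9
```

```bash
python3 - <<'E'
from plan import *
s=get_state();print(s["joints"].round(2),Ro.from_quat(s["tcp_rot"]).as_matrix().round(3))
plan([(494.8,-257,86,-0.95,0,6)])
E
```

```text
[ 0.61  0.54 -0.29  2.04  0.29  0.61 -1.46] [[ 1.    -0.005 -0.021]
 [-0.005 -1.    -0.006]
 [-0.021  0.006 -1.   ]]
now [ 495.  -259.3  130.9] f [ 0.5  0.  -0.4] gap 61.5 t 10.73
6 x [0.0, -0.01, 0.19, 0.01, 0.01, -0.01] -> [ 494.2 -257.1   85.3] err [-0.6 -0.1 -0.7] rot [ 0.001 -0.001 -0.001]
```

drive_tool:
  increments:
    - [0,0,-0.01,0.2,0.01,0.01,-0.01]
    - [0,0,-0.01,0.2,0.01,0.01,-0.01]
    - [0,0,-0.01,0.2,0.01,0.01,-0.01]
    - [0,0,-0.01,0.2,0.01,0.01,-0.01]
    - [0,0,-0.01,0.2,0.01,0.01,-0.01]
    - [0,0,0,0.15,0,0,0]
    - [0,0,0,0,0,0,0]
    - [0,0,0,0,0,0,0]

```text
time: 11.4
tcp_pos: [494.9, -256.3, 85.2]
tcp_rot: [1.0, 0.001, -0.008, 0.001]
wrist_force: [-0.4, 0.2, -2.1]
finger_gap: 61.6
grip_force: 65.9
```

```bash
python3 - <<'E'
from h import *
from plan import *
from rig import *
plan([(494.8,-257,76,-0.95,0,4)])
out=[]
for n,(r,c) in [("scene",(110,230)),("top",(150,315))]:
    im=get_image(n);cam(n,im);a=cv2.resize(im["color"][r:r+100,c:c+100],None,fx=4,fy=4,interpolation=cv2.INTER_CUBIC)
    s=get_state();p=s["tcp_pos"]
    fz=p[2]-55.9
    for zz,rr in((fz,31),(fz+90,31)):
        q=(proj(n,circ([p[0]-9.8,p[1],0],np.eye(3),rr,zz))-[c,r]+.5)*4;cv2.polylines(a,[np.int32(q)],True,(0,255,0),1,cv2.LINE_AA)
    out.append(a)
cv2.imwrite("pics/place.png",np.hstack(out))
E
```

```text
now [ 494.9 -256.3   85.2] f [-0.4  0.2 -2.1] gap 61.6 t 11.4
4 x [0.0, 0.0, 0.06, 0.01, -0.0, 0.0] -> [ 494.7 -256.3   75.6] err [-0.1  0.7 -0.4] rot [-0.001 -0.     0.001]
```

View pics/place.png

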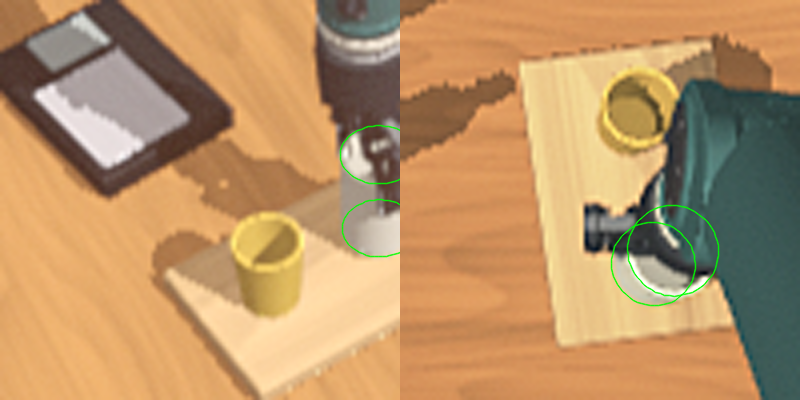

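The held jar matches the model in both views, and its foot (top px about (215,478)) is well inside the board. Lowering.

drive_tool:
  increments:
    - [0,0,0,0.06,0,0,0]
    - [0,0,0,0.05,0,0,0]
    - [0,0,0,0.04,0,0,0]
    - [0,0,0,0.03,0,0,0]
    - [0,0,0,0,0,0,0]

```text
time: 11.92
tcp_pos: [494.9, -256.6, 78.3]
tcp_rot: [1.0, 0.0, -0.008, 0.001]
wrist_force: [-0.0, 0.2, -0.7]
finger_gap: 61.8
grip_force: 65.9
```

drive_tool:
  increments:
    - [0,0,0,0.03,0,0,0]
    - [0,0,0,0.02,0,0,0]
    - [0,0,0,0,0,0,0]

```text
time: 12.17
tcp_pos: [495.1, -256.6, 76.6]
tcp_rot: [1.0, 0.0, -0.008, 0.001]
wrist_force: [-0.2, -1.5, -1.1]
finger_gap: 61.6
grip_force: 65.9
```

drive_tool:
  increments:
    - [0,0,0,0.02,0,0,0]
    - [0,0,0,0,0,0,0]

```text
time: 12.33
tcp_pos: [495.5, -256.7, 76.4]
tcp_rot: [1.0, 0.001, -0.007, 0.001]
wrist_force: [0.4, -0.4, 3.9]
finger_gap: 61.2
grip_force: 66.4
```

drive_tool:
  increments:
    - [0,0,0,0.01,0,0,0]
    - [0.3,0,0,0,0,0,0]
    - [0.6,0,0,0,0,0,0]
    - [1,0,0,0,0,0,0]
    - [1,0,0,0,0,0,0]
    - [1,0,0,0,0,0,0]
    - [1,0,0,0,0,0,0]
    - [1,0,0,0,0,0,0]

```text
time: 13.0
tcp_pos: [494.9, -256.6, 75.2]
tcp_rot: [1.0, 0.0, -0.008, 0.001]
wrist_force: [-0.6, -0.6, -0.0]
finger_gap: 85.4
grip_force: 0.0
```

```bash
python3 - <<'E'
from plan import *
# lidded: tool tilt -12, grasp point at h=66 on axis; L=(686,-9)
t=np.radians(-12);z=np.array([np.sin(t),0,-np.cos(t)])
for h in (66,110,170): print(h,(np.array([686,-9,h])+19*z).round(1))
plan([(495,-256.5,210,-1,0,8),(660,-60,240,-12,0,14),(682,-9,200,-12,0,5)])
E
```

```text
66 [682.   -9.   47.4]
110 [682.   -9.   91.4]
170 [682.   -9.  151.4]
now [ 494.9 -256.6   75.2] f [-0.6 -0.6 -0. ] gap 85.4 t 13.0
8 x [-0.01, 0.0, -0.42, 0.0, -0.0, 0.0] -> [ 493.8 -256.3  209.6] err [-1.2  0.2 -0.4] rot [ 0.002 -0.002  0.001]
14 x [0.29, -0.35, -0.09, 0.0, -0.17, 0.0] -> [660.1 -60.1 242.4] err [ 0.1 -0.1  2.4] rot [ 0.002 -0.004  0.001]
5 x [0.15, -0.26, 0.18, 0.01, -0.01, 0.0] -> [682.   -8.1 201. ] err [-0.   0.9  1. ] rot [-0.002  0.     0.001]
```

drive_tool:
  increments:
    - [1,0,0,-0.1,0,0,0]
    - [1,0,0,-0.25,0,0,0]
    - [1,0,0,-0.45,0,0,0]
    - [1,0,0,-0.5,0,0,0]
    - [1,0,0,-0.5,0,0,0]
    - [1,0,0,-0.5,0,0,0]
    - [1,0,0,-0.5,0,0,0]
    - [1,0,0,-0.5,0,0,0]

```text
time: 13.67
tcp_pos: [496.9, -256.2, 209.3]
tcp_rot: [1.0, 0.001, -0.007, 0.001]
wrist_force: [0.1, 0.2, 0.2]
finger_gap: 85.4
grip_force: 0.0
```

drive_tool:
  increments:
    - [1,0.29,-0.35,-0.09,0,-0.17,0]
    - [1,0.29,-0.35,-0.09,0,-0.17,0]
    - [1,0.29,-0.35,-0.09,0,-0.17,0]
    - [1,0.29,-0.35,-0.09,0,-0.17,0]
    - [1,0.29,-0.35,-0.09,0,-0.17,0]
    - [1,0.29,-0.35,-0.09,0,-0.17,0]
    - [1,0.29,-0.35,-0.09,0,-0.17,0]
    - [1,0.29,-0.35,-0.09,0,-0.17,0]
    - [1,0.29,-0.35,-0.09,0,-0.17,0]
    - [1,0.29,-0.35,-0.09,0,-0.17,0]
    - [1,0.29,-0.35,-0.09,0,-0.17,0]
    - [1,0.29,-0.35,-0.09,0,-0.17,0]
    - [1,0.29,-0.35,-0.09,0,-0.17,0]
    - [1,0.29,-0.35,-0.09,0,-0.17,0]
    - [1,0,0,0,0,0,0]
    - [1,0,0,0,0,0,0]

```text
time: 15.0
tcp_pos: [663.7, -58.6, 240.8]
tcp_rot: [0.995, 0.002, -0.102, 0.001]
wrist_force: [0.0, -1.3, 0.4]
finger_gap: 85.6
grip_force: 0.0
```

```bash
python3 - <<'E'
from h import *
from plan import *
from rig import *
s=get_state();print(s["joints"].round(2),Ro.from_quat(s["tcp_rot"]).as_matrix().round(3))
im=get_image("wrist");cam("wrist",im);a=im["color"].copy()
for L,col in [((686,-9),(0,255,0)),((686,-13),(0,0,255))]:
    for z,r in((84,31),(102,27),(112,9)): cv2.polylines(a,[np.int32(np.round(proj("wrist",circ([*L,0],np.eye(3),r,z))))],True,col,1,cv2.LINE_AA)
t=get_image("top");cam("top",t)
rim=proj("top",circ([485,-256.6,20],np.eye(3),31,0));b=t["color"][150:240,335:415].copy()
for z in(0,90): cv2.polylines(b,[np.int32(np.round(proj("top",circ([485,-256.6,20],np.eye(3),31,z))-[335,150]))],True,(0,255,0),1)
b=cv2.resize(b,(356,400))[:, :160+196]
u=int(proj("wrist",[686,-9,102])[0][0]);c0=max(0,min(640-440,u-220));cv2.imwrite("pics/w2.png",np.hstack([a[:,c0:c0+440],b]));print(c0,proj("wrist",[686,-9,102]))
plan([(682,-9,180,-12,0,6)])
E
```

```text
[ 0.24  0.62 -0.36  1.58  0.21  1.19 -1.74] [[ 0.979  0.003 -0.203]
 [ 0.003 -1.    -0.002]
 [-0.203  0.001 -0.979]]
42 [[262.13415104 136.52708223]]
now [662.5 -61.2 240.5] f [-0.6 -0.8  0.2] gap 85.3 t 15.1
6 x [0.13, -0.22, 0.23, 0.01, -0.01, -0.0] -> [681.6  -8.5 179.9] err [-0.4  0.5 -0.1] rot [-0.001  0.002 -0.   ]
```

View pics/w2.png

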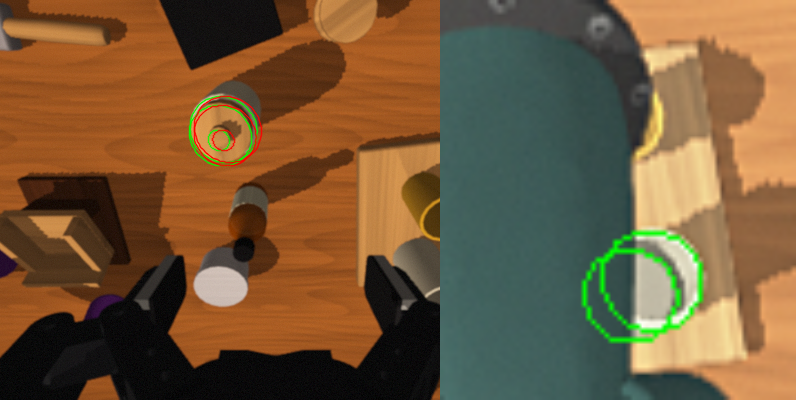

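The open jar stands on the board. The lidded jar's lid at wrist px (134,264) fits the model at about (687,-8). Descending over it.

drive_tool:
  increments:
    - [1,0.14,-0.22,0.23,0.01,-0.01,0]
    - [1,0.14,-0.22,0.23,0.01,-0.01,0]
    - [1,0.14,-0.22,0.23,0.01,-0.01,0]
    - [1,0.14,-0.22,0.23,0.01,-0.01,0]
    - [1,0.14,-0.22,0.23,0.01,-0.01,0]
    - [1,0.14,-0.22,0.23,0.01,-0.01,0]
    - [1,0,0,0,0,0,0]
    - [1,0,0,0,0,0,0]

```text
time: 15.77
tcp_pos: [684.3, -6.0, 178.0]
tcp_rot: [0.994, 0.001, -0.106, -0.001]
wrist_force: [-0.2, -0.1, 0.2]
finger_gap: 85.5
grip_force: 0.0
```

```bash
python3 - <<'E'
from plan import *
plan([(683,-8,120,-12,0,6),(683,-8,47.4,-12,0,8)])
E
```

```text
now [684.3  -6.  178. ] f [-0.2 -0.1  0.2] gap 85.5 t 15.77
6 x [0.05, 0.01, 0.24, -0.0, 0.01, 0.01] -> [684.   -8.3 119.2] err [ 1.  -0.3 -0.8] rot [-0.002 -0.002 -0.002]
8 x [0.04, -0.0, 0.22, -0.0, -0.0, -0.0] -> [682.   -8.1  47.6] err [-1.  -0.1  0.2] rot [-0.002 -0.002 -0.002]
```

drive_tool:
  increments:
    - [1,0.05,0.01,0.24,0,0.01,0.01]
    - [1,0.05,0.01,0.24,0,0.01,0.01]
    - [1,0.05,0.01,0.24,0,0.01,0.01]
    - [1,0.05,0.01,0.24,0,0,0]
    - [1,0.05,0.01,0.24,0,0,0]
    - [1,0.05,0,0.24,0,0,0]
    - [1,0.05,0,0.22,0,0,0]
    - [1,0.05,0,0.22,0,0,0]
    - [1,0.05,0,0.22,0,0,0]
    - [1,0.05,0,0.22,0,0,0]
    - [1,0.05,0,0.22,0,0,0]
    - [1,0.05,0,0.22,0,0,0]
    - [1,0.04,0,0.2,0,0,0]
    - [1,0.04,0,0.18,0,0,0]
    - [1,0,0,0,0,0,0]
    - [1,0,0,0,0,0,0]

```text
time: 17.1
tcp_pos: [685.0, -9.0, 50.1]
tcp_rot: [0.995, -0.001, -0.104, -0.001]
wrist_force: [-0.1, -0.6, 0.5]
finger_gap: 85.3
grip_force: 0.0
```

```bash
python3 - <<'E'
from plan import *
plan([(683,-8,47.4,-12,0,2)])
E
```

```text
now [685.   -9.   50.1] f [-0.1 -0.6  0.5] gap 85.3 t 17.1
2 x [-0.02, -0.01, 0.04, -0.01, -0.0, -0.01] -> [682.8  -8.2  47.3] err [-0.2 -0.2 -0.1] rot [-0.001 -0.    -0.   ]
```

drive_tool:
  increments:
    - [1,-0.02,0,0.04,0,0,0]
    - [1,-0.02,0,0.04,0,0,0]
    - [0.4,0,0,0,0,0,0]
    - [0,0,0,0,0,0,0]
    - [0,0,0,0,0,0,0]
    - [0,0,0,0,0,0,0]
    - [0,0,0,0,0,0,0]

```text
time: 17.68
tcp_pos: [684.1, -9.2, 48.8]
tcp_rot: [0.995, -0.001, -0.103, -0.001]
wrist_force: [0.5, -1.4, 5.7]
finger_gap: 60.7
grip_force: 65.7
```

```bash
python3 - <<'E'
from plan import *
s=get_state();print(s["joints"].round(2),s["tcp_rot"])
plan([(683,-8,240,-12,0,11),(600,120,240,0,0,10),(500,211,240,8,0,10)])
E
```

```text
[ 0.15  0.85 -0.32  1.64  0.27  0.91 -1.86] [ 9.94695395e-01 -1.17093259e-03 -1.02853826e-01 -8.89215753e-04]
now [684.1  -9.2  48.8] f [ 0.5 -1.4  5.7] gap 60.7 t 17.68
11 x [-0.09, -0.0, -0.42, -0.0, -0.0, -0.0] -> [683.2  -9.5 237.8] err [ 0.2 -1.5 -2.2] rot [-0.002 -0.003 -0.002]
10 x [-0.21, -0.32, 0.02, -0.0, 0.26, -0.0] -> [599.3 118.7 239.5] err [-0.7 -1.3 -0.5] rot [-0.002 -0.002 -0.003]
10 x [-0.25, -0.23, -0.02, -0.0, 0.17, -0.0] -> [499.3 211.  241.3] err [-0.7 -0.   1.3] rot [-0.001  0.002 -0.003]
```

drive_tool:
  increments:
    - [0,-0.02,0,-0.1,0,0,0]
    - [0,-0.04,0,-0.2,0,0,0]
    - [0,-0.08,0,-0.4,0,0,0]
    - [0,-0.09,0,-0.42,0,0,0]
    - [0,-0.09,0,-0.42,0,0,0]
    - [0,-0.09,0,-0.42,0,0,0]
    - [0,-0.09,0,-0.42,0,0,0]
    - [0,-0.09,0,-0.42,0,0,0]
    - [0,-0.09,0,-0.42,0,0,0]
    - [0,-0.09,0,-0.42,0,0,0]
    - [0,-0.09,0,-0.42,0,0,0]
    - [0,-0.09,0,-0.42,0,0,0]

```text
time: 18.68
tcp_pos: [682.4, -9.1, 232.9]
tcp_rot: [0.995, -0.001, -0.104, -0.001]
wrist_force: [0.7, 0.6, -2.5]
finger_gap: 60.5
grip_force: 65.5
```

drive_tool:
  increments:
    - [0,-0.21,-0.32,0.02,0,0.26,0]
    - [0,-0.21,-0.32,0.02,0,0.26,0]
    - [0,-0.21,-0.32,0.02,0,0.26,0]
    - [0,-0.21,-0.32,0.02,0,0.26,0]
    - [0,-0.21,-0.32,0.02,0,0.26,0]
    - [0,-0.21,-0.32,0.02,0,0.26,0]
    - [0,-0.21,-0.32,0.02,0,0.26,0]
    - [0,-0.21,-0.32,0.02,0,0.26,0]
    - [0,-0.21,-0.32,0.02,0,0.26,0]
    - [0,-0.21,-0.32,0.02,0,0.26,0]

```text
time: 19.52
tcp_pos: [597.9, 119.5, 233.9]
tcp_rot: [1.0, -0.001, 0.0, -0.001]
wrist_force: [0.2, 0.1, -2.4]
finger_gap: 60.8
grip_force: 65.4
```

drive_tool:
  increments:
    - [0,-0.25,-0.23,-0.02,0,0.17,0]
    - [0,-0.25,-0.23,-0.02,0,0.17,0]
    - [0,-0.25,-0.23,-0.02,0,0.17,0]
    - [0,-0.25,-0.23,-0.02,0,0.17,0]
    - [0,-0.25,-0.23,-0.02,0,0.17,0]
    - [0,-0.25,-0.23,-0.02,0,0.17,0]
    - [0,-0.25,-0.23,-0.02,0,0.17,0]
    - [0,-0.25,-0.23,-0.02,0,0.17,0]
    - [0,-0.25,-0.23,-0.02,0,0.17,0]
    - [0,-0.25,-0.23,-0.02,0,0.17,0]
    - [0,0,0,0,0,0,0]
    - [0,0,0,0,0,0,0]

```text
time: 20.52
tcp_pos: [498.0, 211.6, 235.8]
tcp_rot: [0.998, -0.0, 0.068, -0.001]
wrist_force: [0.8, -0.0, -1.9]
finger_gap: 60.4
grip_force: 65.5
```

```bash
cat > crd.py <<'E'
from plan import *
from h import *
FX,FZ,OFF=12.8,47.2,11.8
CX,CY=530.5,213.   # cradle origin
def tcp_for(u,w,y=None,jt=20,cy=None):  # jar foot at cradle x=u, height w along axis
    t=np.radians(20);x=np.array([np.cos(t),0,np.sin(t)]);a=np.array([-np.sin(t),0,np.cos(t)])
    f=np.array([CX,CY if cy is None else cy,45])+u*x+w*a
    return f-tgtR(np.radians(jt-OFF)).apply([FX,0,FZ])
def foot(s):
    R=Ro.from_quat(s["tcp_rot"]);f=np.array(s["tcp_pos"])+R.apply([FX,0,FZ])
    m=R.as_matrix();tool=np.degrees(np.arctan2(m[0,2],-m[2,2]));d=f-[CX,CY,45];t=np.radians(20)
    print("foot cradle x %.1f y %.1f w %.1f jartilt %.2f roll %.3f"%(d[0]*np.cos(t)+d[2]*np.sin(t),d[1],-d[0]*np.sin(t)+d[2]*np.cos(t),tool+OFF,m[1,2]))
    return f,R*tgtR(np.radians(-OFF)).inv()
E
python3 - <<'E'
from crd import *
s=get_state();print(s["joints"].round(2));foot(s)
for w in (80,40,8): print(w,tcp_for(4,w).round(1))
plan([(*tcp_for(4,80),8.2,0,6)])
E
```

```text
[-0.22  0.33 -0.38  2.09  0.32  0.65 -2.39]
foot cradle x 37.2 y -1.3 w 141.5 jartilt 19.60 roll 0.001
80 [487.5 213.  166.4]
40 [501.2 213.  128.8]
8 [512.1 213.   98.8]
now [498.  211.6 235.8] f [ 0.8 -0.  -1.9] gap 60.4 t 20.52
6 x [-0.08, -0.01, 0.28, -0.0, 0.01, -0.0] -> [488.2 214.1 166.6] err [0.7 1.1 0.1] rot [-0.001  0.002 -0.   ]
```

drive_tool:
  increments:
    - [0,-0.08,0,0.28,0,0.01,0]
    - [0,-0.08,0,0.28,0,0.01,0]
    - [0,-0.08,0,0.28,0,0.01,0]
    - [0,-0.08,0,0.28,0,0.01,0]
    - [0,-0.08,0,0.28,0,0.01,0]
    - [0,-0.08,0,0.28,0,0.01,0]
    - [0,0,0,0,0,0,0]
    - [0,0,0,0,0,0,0]

```text
time: 21.18
tcp_pos: [489.8, 210.3, 165.7]
tcp_rot: [0.998, -0.002, 0.07, -0.0]
wrist_force: [0.8, 0.1, -1.7]
finger_gap: 60.4
grip_force: 65.7
```

```bash
python3 - <<'E'
from crd import *
from rig import *
s=get_state();print(s["joints"].round(2));f,R=foot(s)
out=[]
for n,(r,c) in [("scene",(215,345)),("top",(150,170))]:
    im=get_image(n);cam(n,im);a=cv2.resize(im["color"][r:r+100,c:c+100],None,fx=4,fy=4,interpolation=cv2.INTER_CUBIC)
    def pl(P,col,cl=True): cv2.polylines(a,[np.int32((proj(n,P)-[c,r]+.5)*4)],cl,col,1,cv2.LINE_AA)
    Rj=R.as_matrix()
    m=Ro.from_quat(s["tcp_rot"]).as_matrix();tt=np.arctan2(m[0,2],-m[2,2])+np.radians(OFF)
    RJ=np.array([[np.cos(tt),0,-np.sin(tt)],[0,1,0],[np.sin(tt),0,np.cos(tt)]])
    for z,rr in((0,31),(84,31),(102,27)): pl(circ(f,RJ,rr,z),(0,255,0))
    o,Rc=crad(CX,CY,0);X=lambda p:o+np.array(p,float)@Rc.T
    for q in(-38,38): pl(X([[-31,q,28],[31,q,28]]),(0,0,255),False)
    pl(X([[-31,-38,45],[-31,38,45]]),(0,0,255),False);pl(X([[-31,-38,0],[-31,38,0]]),(255,0,0),False)
    out.append(a)
cv2.imwrite("pics/ins.png",np.hstack(out))
plan([(*tcp_for(4,40),8.2,0,4),(*tcp_for(4,8),8.2,0,5)])
E
```

```text
[-0.3   0.42 -0.3   2.17  0.43  0.48 -2.52]
foot cradle x 5.7 y -2.7 w 78.5 jartilt 19.83 roll 0.000
now [490.4 211.1 166.6] f [-0.6 -1.  -2.3] gap 60.9 t 21.28
4 x [0.03, -0.01, 0.24, -0.01, 0.0, -0.01] -> [500.6 212.8 129.3] err [-0.5 -0.2  0.4] rot [ 0.001  0.001 -0.   ]
5 x [0.04, -0.0, 0.16, 0.0, 0.0, -0.0] -> [513.1 212.7  98.7] err [ 1.  -0.3 -0.1] rot [ 0.001  0.001 -0.   ]
```

View pics/ins.png

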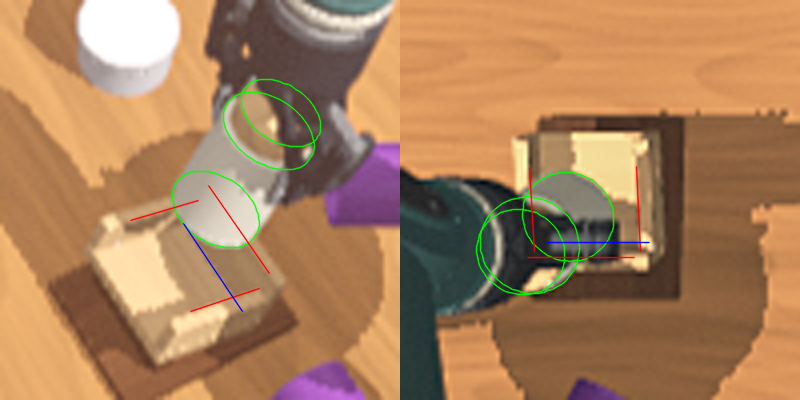

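The jar sits in line above the pocket, within a few mm of the modelled cheeks and lip. Continuing down the axis.

drive_tool:
  increments:
    - [0,0.03,-0.02,0.24,0,0,0]
    - [0,0.03,-0.02,0.24,0,0,0]
    - [0,0.03,-0.01,0.24,0,0,0]
    - [0,0.03,0,0.24,0,0,0]
    - [0,0.04,0,0.16,0,0,0]
    - [0,0.04,0,0.16,0,0,0]
    - [0,0.04,0,0.16,0,0,0]
    - [0,0.04,0,0.12,0,0,0]
    - [0,0,0,0,0,0,0]
    - [0,0,0,0,0,0,0]

```text
time: 22.12
tcp_pos: [509.2, 213.3, 105.3]
tcp_rot: [0.998, -0.001, 0.07, -0.001]
wrist_force: [-0.2, -0.2, -1.8]
finger_gap: 60.6
grip_force: 65.7
```

```bash
python3 - <<'E'
from crd import *
s=get_state();print(s["joints"].round(2));foot(s)
plan([(*tcp_for(4,2),8.2,0,5)])
E
```

```text
[-0.36  0.54 -0.22  2.17  0.52  0.37 -2.59]
foot cradle x 3.3 y 0.3 w 15.1 jartilt 19.85 roll 0.001
now [509.2 213.3 105.3] f [-0.2 -0.2 -1.8] gap 60.6 t 22.12
5 x [0.02, 0.0, 0.06, -0.0, 0.01, -0.01] -> [514.8 213.3  94. ] err [0.7 0.3 0.9] rot [-0.001 -0.001  0.001]
```

drive_tool:
  increments:
    - [0,0.02,0,0.06,0,0.01,0]
    - [0,0.02,0,0.06,0,0.01,0]
    - [0,0.02,0,0.06,0,0,0]
    - [0,0.01,0,0.05,0,0,0]
    - [0,0,0,0,0,0,0]

```text
time: 22.53
tcp_pos: [513.3, 213.2, 96.6]
tcp_rot: [0.997, -0.001, 0.071, -0.001]
wrist_force: [0.2, 0.7, -2.8]
finger_gap: 60.2
grip_force: 65.7
```

drive_tool:
  increments:
    - [0,0.01,0,0.05,0,0.01,0]
    - [0,0,0,0,0,0,0]

```text
time: 22.7
tcp_pos: [513.9, 213.3, 94.7]
tcp_rot: [0.997, -0.001, 0.071, -0.001]
wrist_force: [0.2, 0.3, -3.0]
finger_gap: 60.4
grip_force: 65.7
```

```bash
python3 - <<'E'
from crd import *
s=get_state();print(s["wrist_force"],s["joints"].round(2));foot(s)
E
```

```text
[ 0.20854363  0.29868087 -3.00022405] [-0.37  0.56 -0.2   2.17  0.54  0.34 -2.6 ]
foot cradle x 4.3 y 0.3 w 3.6 jartilt 20.00 roll 0.001
```

drive_tool:
  increments:
    - [0,-0.03,0,0,0,0,0]
    - [0,-0.03,0,0.01,0,0,0]
    - [0,-0.02,0,0.01,0,0,0]
    - [0,0,0,0,0,0,0]

```text
time: 23.03
tcp_pos: [510.4, 213.3, 93.6]
tcp_rot: [0.997, -0.001, 0.071, -0.001]
wrist_force: [-0.0, -0.1, -2.4]
finger_gap: 60.0
grip_force: 65.7
```

drive_tool:
  increments:
    - [0,-0.02,0,0,0,0,0]
    - [0,0,0,0,0,0,0]

```text
time: 23.2
tcp_pos: [509.9, 213.4, 93.6]
tcp_rot: [0.997, -0.001, 0.072, -0.001]
wrist_force: [0.3, -0.5, -1.9]
finger_gap: 60.6
grip_force: 65.7
```

drive_tool:
  increments:
    - [0,-0.02,0,0.01,0,0,0]
    - [0,0,0,0,0,0,0]

```text
time: 23.37
tcp_pos: [509.9, 213.4, 93.3]
tcp_rot: [0.997, -0.001, 0.072, -0.001]
wrist_force: [0.5, 0.2, -2.8]
finger_gap: 60.2
grip_force: 65.8
```

```bash
python3 - <<'E'
from crd import *
s=get_state();print(s["wrist_force"],s["wrist_torque"]);foot(s)
E
```

```text
[ 0.52928133  0.22665427 -2.83855505] [-0.01868354  0.02281438 -0.02594251]
foot cradle x 0.1 y 0.5 w 3.6 jartilt 20.07 roll 0.002
```

drive_tool:
  increments:
    - [0,-0.03,0,0,0,0,0]
    - [0,0,0,0,0,0,0]

```text
time: 23.53
tcp_pos: [509.5, 213.5, 93.4]
tcp_rot: [0.997, -0.001, 0.073, -0.001]
wrist_force: [2.4, -0.6, -1.0]
finger_gap: 60.5
grip_force: 65.7
```

drive_tool:
  increments:
    - [0,-0.02,0,0.01,0,0,0]
    - [0,0,0,0,0,0,0]

```text
time: 23.7
tcp_pos: [509.4, 213.5, 93.2]
tcp_rot: [0.997, -0.002, 0.073, -0.001]
wrist_force: [5.4, -1.7, 0.5]
finger_gap: 60.1
grip_force: 66.0
```

drive_tool:
  increments:
    - [0,-0.02,0,0,0,0,0]
    - [0,0,0,0,0,0,0]

```text
time: 23.87
tcp_pos: [509.3, 213.5, 93.3]
tcp_rot: [0.997, -0.002, 0.074, -0.002]
wrist_force: [6.0, -1.5, 0.2]
finger_gap: 60.4
grip_force: 66.0
```

Lip contact at cradle x of about -0.5. I back off slightly and lower to the floor.

drive_tool:
  increments:
    - [0,0.04,0,0,0,-0.02,0]
    - [0,0.01,0,0.03,0,0,0]
    - [0,0.01,0,0.03,0,0,0]
    - [0,0,0,0,0,0,0]

```text
time: 24.2
tcp_pos: [510.5, 214.1, 90.6]
tcp_rot: [0.997, -0.001, 0.072, -0.002]
wrist_force: [5.8, -0.2, 1.8]
finger_gap: 60.4
grip_force: 66.1
```

drive_tool:
  increments:
    - [0,0,0,0.03,0,0,0]
    - [0,0,0,0,0,0,0]

```text
time: 24.37
tcp_pos: [510.8, 214.1, 89.5]
tcp_rot: [0.997, -0.001, 0.072, -0.002]
wrist_force: [5.9, 0.6, 1.9]
finger_gap: 60.5
grip_force: 66.1
```

```bash
python3 - <<'E'
from crd import *
s=get_state();print(s["wrist_force"],s["wrist_torque"]);foot(s)
E
```

```text
[5.88036358 0.56115337 1.90767244] [-0.08944469 -1.19580698 -0.05317897]
foot cradle x -0.3 y 1.3 w -0.2 jartilt 20.05 roll 0.003
```

drive_tool:
  increments:
    - [0,0.03,0,0,0,0,0]
    - [0,0,0,0,0,0,0]

```text
time: 24.53
tcp_pos: [511.0, 214.1, 89.4]
tcp_rot: [0.997, -0.001, 0.071, -0.001]
wrist_force: [3.8, 0.2, 2.8]
finger_gap: 60.4
grip_force: 66.0
```

drive_tool:
  increments:
    - [0,0,0,0.02,0,0,0]
    - [0,0,0,0,0,0,0]

```text
time: 24.7
tcp_pos: [511.2, 214.1, 89.1]
tcp_rot: [0.997, -0.001, 0.071, -0.001]
wrist_force: [4.4, 0.4, 5.7]
finger_gap: 60.9
grip_force: 66.5
```

drive_tool:
  increments:
    - [0,0,0,0.02,0,0,0]
    - [0,0,0,0,0,0,0]

```text
time: 24.87
tcp_pos: [511.2, 214.1, 89.0]
tcp_rot: [0.997, -0.001, 0.072, -0.001]
wrist_force: [1.5, 0.0, 13.7]
finger_gap: 60.6
grip_force: 67.2
```

```bash
python3 - <<'E'
from crd import *
s=get_state();print(s["wrist_force"],s["wrist_torque"]);foot(s)
E
```

```text
[1.48408174e+00 1.26183601e-02 1.37134538e+01] [ 1.37308321e-04 -5.90148261e-01  3.11642016e-02]
foot cradle x -0.1 y 1.2 w -0.9 jartilt 20.02 roll 0.002
```

drive_tool:
  increments:
    - [0.2,0,0,0,0,0,0]
    - [0.5,0,0,0,0,0,0]
    - [1,0,0,0,0,0,0]
    - [1,0,0,0,0,0,0]
    - [1,0,0,0,0,0,0]
    - [1,0,0,0,0,0,0]
    - [1,0,0,0,0,0,0]

```text
time: 25.45
tcp_pos: [510.1, 213.1, 87.2]
tcp_rot: [0.998, -0.001, 0.07, -0.0]
wrist_force: [-0.2, -0.4, 0.2]
finger_gap: 85.2
grip_force: 0.0
```

drive_tool:
  increments:
    - [1,-0.02,0,-0.1,0,0,0]
    - [1,-0.04,0,-0.2,0,0,0]
    - [1,-0.06,0,-0.3,0,0,0]
    - [1,-0.06,0,-0.3,0,0,0]
    - [1,-0.06,0,-0.3,0,0,0]
    - [1,-0.06,0,-0.3,0,0,0]
    - [1,-0.06,0,-0.3,0,0,0]
    - [1,-0.06,0,-0.3,0,0,0]
    - [1,-0.06,0,-0.3,0,0,0]
    - [1,-0.06,0,-0.3,0,0,0]
    - [1,-0.06,0,-0.3,0,0,0]
    - [1,0,0.4,-0.2,0,-0.1,0]
    - [1,0,0.4,-0.2,0,-0.1,0]
    - [1,0,0.4,-0.2,0,-0.1,0]
    - [1,0,0.4,0,0,-0.1,0]
    - [1,0,0.4,0,0,-0.1,0]
    - [1,0,0.4,0,0,0,0]
    - [1,0,0.4,0,0,0,0]

```text
time: 26.95
tcp_pos: [466.6, 100.5, 227.3]
tcp_rot: [0.999, -0.001, 0.051, -0.001]
wrist_force: [0.4, 1.0, 1.3]
finger_gap: 85.6
grip_force: 0.0
```

```bash
python3 - <<'E'
from crd import *
from rig import *
out=[]
for n,(r,c) in [("scene",(215,345)),("top",(150,170))]:
    im=get_image(n);cam(n,im);a=cv2.resize(im["color"][r:r+100,c:c+100],None,fx=4,fy=4,interpolation=cv2.INTER_CUBIC)
    def pl(P,col,cl=True): cv2.polylines(a,[np.int32((proj(n,P)-[c,r]+.5)*4)],cl,col,1,cv2.LINE_AA)
    o,Rc=crad(CX,CY,0)
    for z,rr in((0,31),(84,31),(102,27)): pl(circ(o,Rc,rr,z),(0,255,0))
    out.append(a)
cv2.imwrite("pics/end.png",np.hstack(out))
cv2.imwrite("pics/full.png",get_image("scene")["color"])
E
```

```text
(no output)
```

View pics/end.png

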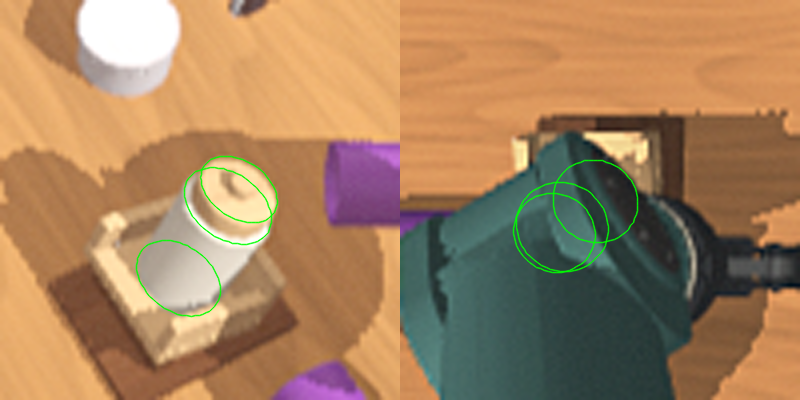

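```bash
python3 -c "
from rig import *
print(order.close_job())"
```

```text
the job is handed in; nothing more can be done
None
```

The open jar stands upright on the free half of the board and the lidded jar leans in the stand against the lip; I handed the job in at about 27 s, no verdict was returned, and I viewed 11 pictures, one over the limit of 10.

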